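# Hold the electrode holder against its stand for screwing

### The arm

A 6-joint arm with a two-finger parallel gripper is mounted at the origin on the work surface. World frame = base frame: x ahead of the robot, y to its left, z up, the work surface at z = 0. Lengths are in m, angles in rad, forces in N, time in s.
With the tool pointing down it reaches from about 0.3 to 0.875 m from the base axis. Payload 6.4 kg.
Tool frame: the origin (TCP) lies at the very end of the fingers, on their centre line; the grasp point (between the pads) lies 19 mm behind it; z points along the fingers, y is the line along which they close (so a half turn about z gives the same grasp; the last joint's range is limited). The gripper opens to 85 mm and grips with 20 to 120 N. Pads are 22 mm wide; open, the fingers measure 114 mm over their backs; the gripper's body (76 mm by 85 mm) begins 54 mm behind the grasp point. The pads swing forward as they close: fully open they stand 13 mm farther back than shut.
Start: joints at [1.113, 0.181, 1.607, -0, 1.354, -0.206], TCP at [0.143, 0.557, 0.231] pointing down, gripper open.
Joint ranges: [-2.99, 2.99], [-0.89, 2.07], [0.3, 2.58], [-1.14, 4.28], [0, 2.63], [-3.12, 3.12]. Speed limits (rad/s): [2.57, 2.57, 3.01, 3.14, 3.14, 3.14].

### API

Orientations are given as a unit quaternion [w, x, y, z].
In Python, from bench import get_obs, optics, workorder gives the robot as it stands.
- The arm moves only by the shell command python3 -m jog 'ROWS'. ROWS is a JSON list of rows, 1 to 10 of them, each of 7 numbers: dx, dy, dz in m, then a rotation vector rx, ry, rz in rad, then the opening from 0.0 (shut) to 1.0 (fully open); each row is the pose to reach, as a shift and turn from the pose commanded when the command began, along the tool's axes at that moment; what a row does not reach only later rows make up. A row lasts 1/8 s, in which the tool goes at most 0.0625 m and 0.188 rad, less where a joint would pass 70% of its speed; a pose out of reach is approached as far as the arm can. The fingers move at their own pace and stop on an object; the grip force is fixed at half the most. Time passes only in rows, so rows that do not move let the fingers close. It prints the time, the measured TCP pose, the force, the opening and the grip force at its end.
- get_obs(): the state, without advancing time (a new reading comes with each control period).
- optics.camera(name): name is "side" or "top" or "wrist"; returns (picture, depth): 420x560x3 uint8, blue, green, red; 420x560 float32, m along the optical axis (not along the pixel's ray), 0 where there is no reading.
- optics.camera_params(name): a dict with "fovy" (degrees; the focal length in pixels is half the picture's height over the tangent of half this angle, whatever the lens; pixels are square), "cx", "cy" (the principal point, pixels), "view" (4x4, takes a point from world to camera coordinates). Camera axes: x right, y up, looking along -z (the intrinsics and any distortion apply to the point x, -y, -z); pixel columns grow to the right and rows downward; lengths in m; the calibration is good to about 2 mm. A picture is of the moment at which its call begins: read the wrist's pose just before it. camera_params takes no time and is no camera call; for the wrist camera it gives the pose at the moment of the call.
- workorder.hand_in(): hands the job in; it is judged then, once.
The state is a dict: "time_s": time; "q": joint angles; "dq": joint speeds; "joint_efforts": joint torques, N m; "eef_pos": TCP position; "eef_rot": TCP orientation; "wrist_force": force on the tool from outside, world axes, zero at the start; "torque": the same for the moment, N m; "opening": opening from 0.0 (shut) to 1.0 (fully open); "grasp_force": force on a finger pad.
Only numpy, scipy, OpenCV 4.12 (cv2) and the standard library are available. Lean on these libraries where they do the work, as an engineer would, in place of code of your own. Each camera call takes 0.05 s, during which the arm holds its last target. There are 200 camera calls.

### The job

Take the two-pronged electrode holder out of the sectioned tray and press its flat back squarely on the sprung plate of the electrode stand, upright and with the hole in its back in line with the hole in the plate, so that a colleague can drive the screw from behind. Push steadily with about 8 N, which sends the plate halfway in (10 mm), pushing through the holder alone and never ramming the plate, and finish while still holding it there in the gripper. Leave the other parts, the bottle and the beaker where they are.

Things in the scene. Friction and masses are not known exactly. Their poses are not given: they have to be found in the camera images.
- holder: electrode holder, loose, cream plastic, 0.1 kg, in any one of the tray's cells: block 36 (x) x 30 (y) x 56 (z) mm; on its front (-y) two prongs 10 wide reaching 24 mm out at heights 31 to 49 mm, outer sides flush with the block. Flat back (+y, within 40 degrees of world +y at the start) with a small brass-rimmed hole. Grip it across x (36 mm). Origin: centre of the block's underside; z up
- holder_back (a point): the hole in the holder's back: centre of the back face in x, 36 mm above the underside (0, 15, 36 mm in the holder's frame, axes as the holder's)
- tray: shallow grey tray, fixed, 130 (x) x 300 (y) x 24 mm high, walls and floor 4 mm thick, two dividers as high as the walls, making three cells in a row along its y, centres 96 mm apart. Origin: centre of its underside on the bench
- stand: electrode stand, fixed: grey base 120 x 120 x 14 mm, beginning 25 mm behind the plate's face, and an upright 90 wide, 104 mm high with the sprung plate in front. Origin: on the bench below the middle of the plate's face at rest. y points from the face into the stand (the pressing direction, world +y within 20 degrees), x along the face, z up. Nothing stands before the face
- plate (a joint): travel of the sprung plate (m): 0 at rest, growing as it is pushed into the stand (along the stand's +y), hard stop at 0.020. A spring of 0.8 N per mm resists from zero (8 N at 0.010), with about 0.2 N of friction
- plate_mark (a point): the hole in the middle of the sprung plate's face, 80 mm above the bench; moves with the plate, axes as the stand's. The aluminium plate is 70 wide, 64 high (48 to 112 mm above the bench), 10 mm thick
- tongue: spare part to leave: cream block 36 x 30 x 40 mm with a single tongue in the middle of its front; in another cell of the tray. Origin: centre of the underside
- collar: spare part to leave: cream round collar, 38 mm across, 34 mm high, with a 16 mm hole; in the remaining cell. Origin: centre of the underside
- bottle: white closed bottle, 60 mm across, 95 mm high, to leave alone. Origin: centre of the underside
- beaker: glass beaker, 68 mm across, 75 mm high, to leave alone. Origin: centre of the underside
Not all that is in view belongs to the job. Leave any blue or red look-alike of the holder alone.

How it is judged:
By the outcome, as a careful person would: the job done as asked, in the order asked, and still so for the second after the job is handed in, while the arm keeps its last pose, push and grip.
It also fails if it takes over 38 s, if anything falls off the work surface, if the arm or the gripper's body presses on something with over 40 N, if the wrist force passes 120 N, or if a joint passes its speed limit or range.

## Working session

There is one attempt and no reset: what is moved stays moved. The work goes in short steps, Python scripts to look and compute and a shell command to move; the robot and the scene stay as the last step left them, time stands still between calls to the robot, and variables do not carry over. Pictures are saved under pics/ and viewed, at most 10 in all, crops included, and the job is handed in when it is done.

```bash
ls; mkdir -p pics
cat > h.py <<'E'
import numpy as np,cv2
from bench import get_obs,optics,workorder
from scipy.spatial.transform import Rotation as R
def K(p): 
    f=210/np.tan(np.radians(p['fovy'])/2); return np.array([[f,0,p['cx']],[0,f,p['cy']],[0,0,1]])
def world(p,dep,u,v):
    k=K(p);d=dep[int(round(v)),int(round(u))]
    dist=np.array(p['distortion']) if 'distortion' in p else np.zeros(5)
    n=cv2.undistortPoints(np.array([[[u,v]]],float),k,dist)[0,0]
    c=np.array([n[0]*d,-n[1]*d,-d,1]); return (np.linalg.inv(np.array(p['view']))@c)[:3]
def rot(o): q=np.array(o['eef_rot']); return R.from_quat(np.r_[q[1:],q[0]])
E
python3 - <<'E'
from h import *
o=get_obs();print({k:np.round(v,3) for k,v in o.items()})
for n in('top','side','wrist'):
    p=optics.camera_params(n);print(n,{k:(v if k!='view' else np.round(v,3).tolist()) for k,v in p.items()})
    im,d=optics.camera(n);cv2.imwrite(f'pics/{n}0.png',im);np.save(f'{n}0.npy',d)
E
```

```text
pics
{'time_s': np.float64(0.0), 'q': array([ 1.113,  0.182,  1.608, -0.   ,  1.354, -0.206]), 'dq': array([ 0.   , -0.   ,  0.002, -0.002, -0.001, -0.001]), 'joint_efforts': array([ 1.0000e-03, -4.4486e+01, -3.5134e+01, -0.0000e+00,  9.0000e-03,
       -0.0000e+00]), 'eef_pos': array([0.143, 0.556, 0.23 ]), 'eef_rot': array([-0.   ,  0.126,  0.992, -0.001]), 'wrist_force': array([-0.67 ,  0.087,  0.508]), 'torque': array([ 0.022, -0.002,  0.014]), 'grasp_force': np.float64(0.0), 'opening': np.float64(0.999)}
top {'fovy': 48.22086558285271, 'cx': 278.4794372816148, 'cy': 215.9428380032054, 'view': [[-0.027, -1.0, 0.001, -0.114], [0.981, -0.026, 0.193, -0.557], [-0.193, 0.007, 0.981, -0.869], [0.0, 0.0, 0.0, 1.0]]}
side {'fovy': 53.850507194696405, 'cx': 278.2881891418926, 'cy': 209.13422940453646, 'view': [[0.834, -0.552, 0.007, -0.532], [0.409, 0.626, 0.664, -0.231], [-0.371, -0.551, 0.748, -0.946], [0.0, 0.0, 0.0, 1.0]]}
wrist {'fovy': 60.123699488755946, 'cx': 275.5701291044599, 'cy': 210.64555017362534, 'view': [[0.25, 0.968, -0.002, -0.574], [-0.931, 0.24, -0.275, 0.036], [-0.266, 0.07, 0.961, -0.379], [0.0, 0.0, 0.0, 1.0]]}
```

View pics/top0.png

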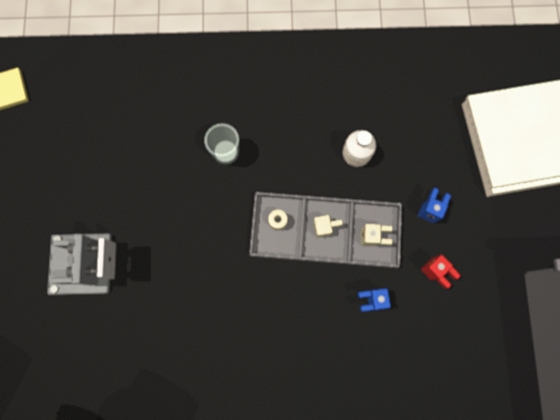

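View pics/side0.png

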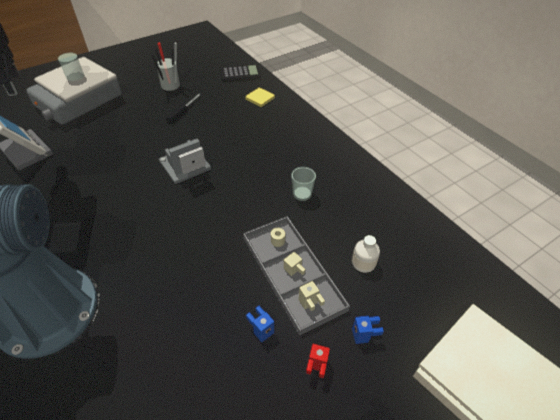

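```bash
cat >> h.py <<'E'
def cloud(p,dep):
    k=K(p);v,u=np.mgrid[:420,:560]
    P=np.stack([(u-k[0,2])/k[0,0]*dep,-(v-k[1,2])/k[0,0]*dep,-dep,np.ones_like(dep)],-1)
    W=(P@np.linalg.inv(np.array(p['view'])).T)[...,:3];W[dep<=0]=np.nan;return W
E
python3 - <<'E'
from h import *
p=optics.camera_params('top');d=np.load('top0.npy');W=cloud(p,d)
s=optics.camera_params('side');Ws=cloud(s,np.load('side0.npy'))
for n,u,v in(('holder',373,234),('tongue',323,226),('collar',285,219),('bench',200,320)):print(n,W[v,u].round(4))
r=W[215:255,350:398]
for lo,hi in((.052,.066),(.044,.066)):
    m=(r[...,2]>lo)&(r[...,2]<hi);q=r[m];print(len(q),q.mean(0).round(4),cv2.minAreaRect((q[:,:2]*1000).astype(np.float32)),np.median(q[:,2]))
r=W[225:300,40:125].reshape(-1,3);q=r[r[:,2]>.02];print('stand',q.min(0),q.max(0))
for u,v in((102,258),(90,258),(80,258),(100,240),(103,275)):print(u,v,W[v,u].round(4))
for u,v in((193,161),(188,160),(200,158),(180,155),(200,175)):print('side',u,v,Ws[v,u].round(4))
# plate face plane from side
r=Ws[145:178,176:208].reshape(-1,3)
r=r[(r[:,2]>.052)&(r[:,2]<.108)]
best=None;rng=np.random.default_rng(0)
for i in range(500):
    a=r[rng.choice(len(r),3,False)];n=np.cross(a[1]-a[0],a[2]-a[0]);L=np.linalg.norm(n)
    if L<1e-6: continue
    n/=L
    if abs(n[2])>.3:continue
    m=abs((r-a[0])@n)<.002
    if best is None or m.sum()>best.sum():best=m
q=r[best];c=q.mean(0);n=np.linalg.svd(q-c)[2][2];print(len(r),best.sum(),c,n)
im=cv2.imread('pics/side0.png');a=cv2.imread('pics/top0.png')
z=lambda I,x,y:cv2.resize(I[y:y+50,x:x+66],None,fx=6,fy=6,interpolation=cv2.INTER_CUBIC)
cv2.imwrite('pics/c1.png',np.vstack([np.hstack([z(im,280,270),z(im,155,135)]),np.hstack([z(a,340,210),z(a,60,235)])])[:, :800])
E
```

```text
holder [ 0.5115 -0.3105  0.0628]
tongue [ 0.5334 -0.2165  0.0423]
collar [ 0.5506 -0.1416  0.0367]
bench [ 0.3567  0.0341 -0.0027]
391 [ 0.5135 -0.3165  0.059 ] ((513.7760620117188, -321.4165344238281), (53.057491302490234, 36.18918228149414), 85.66411590576172) 0.05992700374885551
449 [ 0.5131 -0.317   0.0578] ((513.6244506835938, -321.0719909667969), (54.00262451171875, 36.47578430175781), 86.9959945678711) 0.059394115425490224
stand [0.42088529 0.18984737 0.02017781] [0.53120865 0.32756011 0.11744213]
102 258 [0.473  0.192  0.1155]
90 258 [0.4801 0.2359 0.0595]
80 258 [0.4753 0.2361 0.1049]
100 240 [0.5064 0.1984 0.1121]
103 275 [0.4431 0.192  0.107 ]
side 193 161 [0.4746 0.1899 0.0811]
side 188 160 [0.4608 0.1894 0.0919]
side 200 158 [0.4959 0.1882 0.0833]
side 180 155 [0.4447 0.1997 0.1103]
side 200 175 [ 0.495   0.2116 -0.0013]
582 275 [0.47274381 0.18999236 0.08030646] [ 0.00911248  0.99990811 -0.01003636]
```

View pics/c1.png

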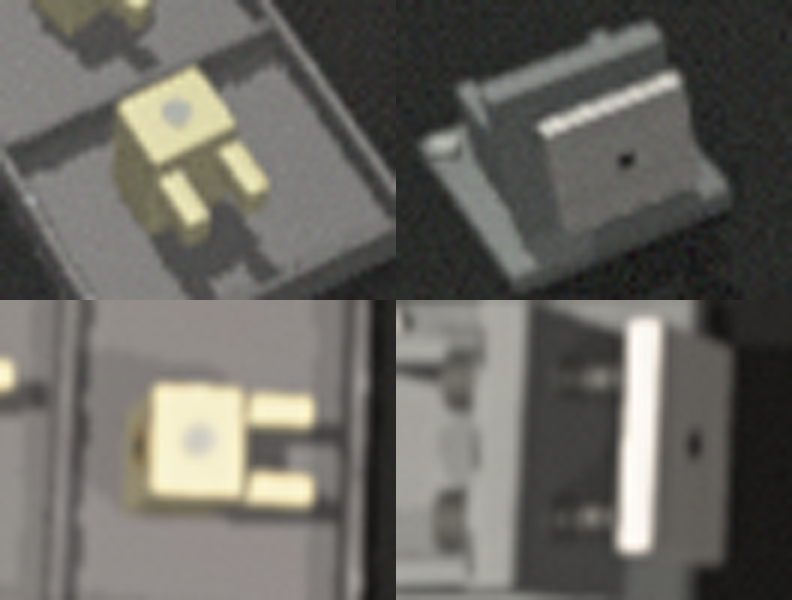

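Candidates in the top view are cream two-prong (373,234), cream single tongue (323,226), cream collar (278,219), blue two-prong (380,300) and (437,207), and red (441,268). The close crop shows that (373,234) is the cream block with two prongs in the tray's right-hand cell, so that is the holder. The plate's hole is at side pixel (193,162).

```bash
cat >> h.py <<'E'
def delta(pos,yaw):
    """tool-axes shift and rotvec to reach pos, tool down, tool x at yaw (rad)"""
    o=get_obs();r=rot(o);x=np.array([np.cos(yaw),np.sin(yaw),0]);z=np.array([0,0,-1.])
    T=R.from_matrix(np.stack([x,np.cross(z,x),z],1))
    print('t',o['time_s'],'pos',np.round(o['eef_pos'],4),'shift',r.inv().apply(np.array(pos)-o['eef_pos']).round(4),'rv',(r.inv()*T).as_rotvec().round(4),'F',np.round(o['wrist_force'],2),'op',o['opening'])
E
python3 -c "
from h import *
delta([.5137,-.335,.17],np.pi/2)"
```

```text
t 0.15 pos [0.143  0.5565 0.2306] shift [-0.5811 -0.771   0.0615] rv [-1.300e-03  6.000e-04  1.319e+00] F [-0.   -0.42  0.53] op 1.0003007006708131
```

```bash
r='[-0.36,-0.478,0,0,0,1.319,0.75]'; python3 -m jog '[[-0.36,-0.478,0,0,0,1.319,0.75],[-0.36,-0.478,0,0,0,1.319,0.75],[-0.36,-0.478,0,0,0,1.319,0.75],[-0.36,-0.478,0,0,0,1.319,0.75],[-0.36,-0.478,0,0,0,1.319,0.75],[-0.36,-0.478,0,0,0,1.319,0.75],[-0.36,-0.478,0,0,0,1.319,0.75],[-0.36,-0.478,0,0,0,1.319,0.75],[-0.36,-0.478,0,0,0,1.319,0.75],[-0.36,-0.478,0,0,0,1.319,0.75]]'; python3 -c "
from h import *
delta([.5137,-.335,.17],np.pi/2)"
```

```text
time_s: 1.4
eef_pos: [0.3733, 0.0015, 0.2314]
eef_rot: [0.0, 0.708, 0.706, 0.0]
wrist_force: [-0.8, 0.9, -0.1]
opening: 0.752
grasp_force: 0.0
t 1.4 pos [0.3733 0.0015 0.2314] shift [-0.3361  0.1414  0.0616] rv [ 0.0006  0.0005 -0.0031] F [-0.78  0.9  -0.06] op 0.7520498994515074
```

```bash
python3 -m jog '[[-0.06,0.025,0.01,0,0,-0.003,0.75],[-0.12,0.05,0.02,0,0,-0.003,0.75],[-0.17,0.07,0.03,0,0,-0.003,0.75],[-0.225,0.095,0.04,0,0,-0.003,0.75],[-0.28,0.118,0.05,0,0,-0.003,0.75],[-0.336,0.1414,0.0616,0,0,-0.003,0.75],[-0.336,0.1414,0.0616,0,0,-0.003,0.75],[-0.336,0.1414,0.0616,0,0,-0.003,0.75]]'
python3 - <<'E'
from h import *
delta([.5137,-.3095,.022],np.pi/2)
p=optics.camera_params('wrist');im,d=optics.camera('wrist');cv2.imwrite('pics/w1.png',im)
W=cloud(p,d)
b,g,r=[im[...,i].astype(int) for i in range(3)]
m0=(W[...,2]>.045)&(W[...,2]<.075)&(abs(W[...,0]-.514)<.04)&(abs(W[...,1]+.32)<.05)
z=W[...,2][m0];print(m0.sum(),np.percentile(z,[5,25,50,75,95]))
zt=np.percentile(z,70)
for lo,hi in((-.0035,.0035),(-.012,.004)):
    m=m0&(W[...,2]>zt+lo)&(W[...,2]<zt+hi);q=W[m];print(m.sum(),q.mean(0),cv2.minAreaRect((q[:,:2]*1000).astype(np.float32)))
vv,uu=np.where(m0);print(uu.min(),uu.max(),vv.min(),vv.max())
E
```

```text
time_s: 2.4
eef_pos: [0.5137, -0.3313, 0.1688]
eef_rot: [-0.001, 0.706, 0.708, 0.0]
wrist_force: [-0.4, 0.4, -0.1]
opening: 0.754
grasp_force: 0.0
t 2.4 pos [ 0.5137 -0.3313  0.1688] shift [0.0216 0.0003 0.1468] rv [-0.0014 -0.0016  0.0025] F [-0.38  0.39 -0.11] op 0.7536477239845707
2985 [0.0516847  0.05349889 0.05947753 0.06019871 0.06106709]
2108 [ 0.5135789  -0.30979633  0.05988839] ((513.6121215820312, -310.55419921875), (30.312576293945312, 35.95582580566406), 84.98471069335938)
2945 [ 0.51303692 -0.31659162  0.05783122] ((512.6473388671875, -321.9917297363281), (54.62571716308594, 35.979454040527344), 85.24116516113281)
247 301 154 229
```

View pics/w1.png

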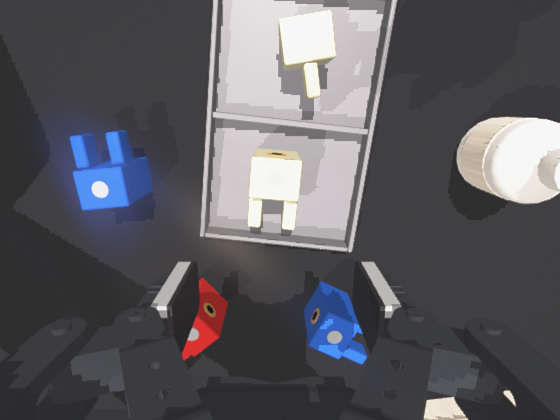

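Wrist view: holder block at (275,175) with two prongs pointing down the image (tray end), hole edge at (280,153), and its yaw is about -5°. The tongue is at (307,40), and the look-alikes lie outside the tray. Next I descend over the holder.

```bash
python3 -m jog '[[0.021,0,0.05,-0.0014,-0.0016,0.09,0.62],[0.021,0,0.1,-0.0014,-0.0016,0.09,0.62],[0.021,0,0.13,-0.0014,-0.0016,0.09,0.62],[0.021,0,0.1508,-0.0014,-0.0016,0.09,0.62],[0.021,0,0.1508,-0.0014,-0.0016,0.09,0.62],[0.021,0,0.1508,-0.0014,-0.0016,0.09,0.62]]'
python3 - <<'E'
from h import *
delta([.5136,-.3103,.018],np.radians(85))
im,d=optics.camera('wrist');cv2.imwrite('pics/w2.png',im)
E
```

```text
time_s: 3.2
eef_pos: [0.5152, -0.3114, 0.0206]
eef_rot: [0.002, 0.737, 0.676, 0.0]
wrist_force: [0.1, -0.3, -0.1]
opening: 0.618
grasp_force: 0.0
t 3.2 pos [ 0.5152 -0.3114  0.0206] shift [ 0.0009 -0.0017  0.0026] rv [0.0036 0.0032 0.0006] F [ 0.07 -0.31 -0.09] op 0.618097874659864
```

View pics/w2.png

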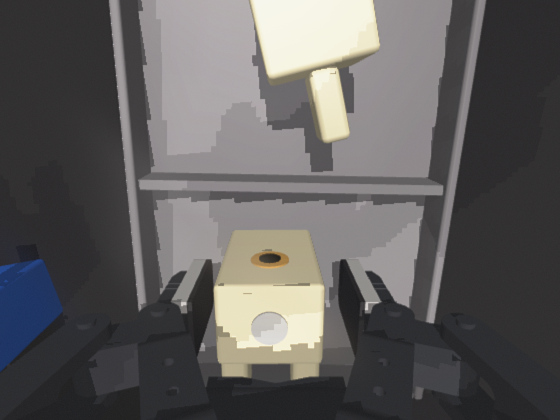

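The open fingers straddle the block (block 220–320, pads at 205 and 345), with the brass-rimmed hole at (269,259). I trim the pose and close.

```bash
python3 -m jog '[[0.001,-0.0017,0.002,0.003,0.003,0,0.62],[0.001,-0.0017,0.002,0.003,0.003,0,0.3],[0.001,-0.0017,0.002,0.003,0.003,0,0.2],[0.001,-0.0017,0.002,0.003,0.003,0,0.2],[0.001,-0.0017,0.002,0.003,0.003,0,0.2],[0.001,-0.0017,0.002,0.003,0.003,0,0.2]]';  python3 -c "
from h import *
delta([.4736,.10,.17],np.radians(90))"
```

```text
time_s: 4.0
eef_pos: [0.5129, -0.31, 0.0175]
eef_rot: [-0.001, 0.737, 0.676, 0.0]
wrist_force: [-1.7, 0.2, 4.8]
opening: 0.414
grasp_force: 60.2
t 4.0 pos [ 0.5129 -0.31    0.0175] shift [ 0.4051 -0.0749 -0.1521] rv [-0.0007 -0.0009 -0.087 ] F [-1.69  0.2   4.83] op 0.4137505435145228
```

```bash
python3 -m jog '[[0,0,-0.04,0,0,0,0.2],[0,0,-0.09,0,0,0,0.2],[0.03,0,-0.13,0,0,0,0.2],[0.09,-0.015,-0.13,0,0,-0.03,0.2],[0.15,-0.03,-0.13,0,0,-0.05,0.2],[0.21,-0.04,-0.13,0,0,-0.07,0.2],[0.26,-0.05,-0.13,0,0,-0.087,0.2],[0.32,-0.06,-0.13,0,0,-0.087,0.2],[0.36,-0.072,-0.13,0,0,-0.087,0.2],[0.37,-0.0749,-0.13,0,0,-0.087,0.2]]'
python3 - <<'E'
from h import *
p=optics.camera_params('wrist');im,d=optics.camera('wrist');cv2.imwrite('pics/w3.png',im);np.save('w3.npy',d)
W=cloud(p,d);o=get_obs();e=np.array(o['eef_pos']);print(e,o['wrist_force'],o['opening'])
delta([.4736,.10,.17],np.radians(90))
L=rot(o).inv().apply((W-e).reshape(-1,3)).reshape(W.shape)
m=(abs(L[...,1])<.03)&(abs(L[...,0])<.03)&(L[...,2]>-.06)&(L[...,2]<.03)
q=L[m];print(m.sum(),np.percentile(q,[2,25,50,75,98],axis=0).round(4))
v,u=np.where(m);print(u.min(),u.max(),v.min(),v.max())
E
```

```text
time_s: 5.25
eef_pos: [0.469, 0.0675, 0.147]
eef_rot: [-0.002, 0.706, 0.708, -0.0]
wrist_force: [-0.1, -0.7, -0.7]
opening: 0.415
grasp_force: 60.1
[0.46932698 0.06733858 0.14717551] [-0.69477279  0.44755957 -0.66896491] 0.4137239862284047
t 5.3 pos [0.4693 0.0673 0.1472] shift [ 0.0327  0.0043 -0.0228] rv [-0.0023 -0.0021  0.0026] F [-0.69  0.45 -0.67] op 0.4137239862284047
20048 [[-0.0137 -0.0277 -0.0567]
 [ 0.0014 -0.012  -0.0427]
 [ 0.0112  0.0001 -0.0417]
 [ 0.0142  0.0123 -0.0291]
 [ 0.0151  0.0278  0.0052]]
167 384 235 378
```

View pics/w3.png

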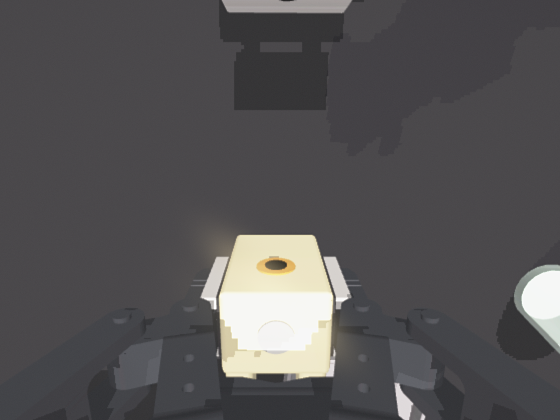

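Held firmly and straight between the pads, holder hole at (276,265), with the stand plate at the top edge (285,5). Next I measure the held hole, back-face normal and plate precisely.

Run:
```python
from h import *
p=optics.camera_params('wrist');d=np.load('w3.npy');W=cloud(p,d);o=get_obs();e=np.array(o['eef_pos']);r=rot(o)
L=r.inv().apply((W-e).reshape(-1,3)).reshape(W.shape)
f=L[238:286,238:316].reshape(-1,3);f=f[(f[:,0]>.011)&(f[:,2]>-.040)&(f[:,2]<-.004)]
c=np.median(f,0);
for _ in range(3):
    q=f[abs((f-c)@(n:=np.linalg.svd(f-c,full_matrices=False)[2][2]))<.0015];f=q;c=f.mean(0)
n=np.linalg.svd(f-c,full_matrices=False)[2][2];n*=np.sign(n[0]);print('back plane tool',c.round(4),n.round(4),len(f),'world n',r.apply(n).round(4))
t=L[295:370,225:330].reshape(-1,3);t=t[abs(t[:,2]+.042)<.004];ct=t.mean(0);nt=np.linalg.svd(t-ct,full_matrices=False)[2][2];print('top',ct.round(4),nt.round(4),np.percentile(t[:,1],[1,99]))
# hole ray ∩ plane
k=K(p);im=cv2.imread('pics/w3.png')
hs=cv2.cvtColor(im,cv2.COLOR_BGR2HSV)[245:285,245:310];m=((hs[...,1]>150)|(hs[...,2]<90)).astype(np.uint8)
_,lab,st,ce=cv2.connectedComponentsWithStats(m);i=1+st[1:,4].argmax();x,y,w,h,a=st[i];u,v=245+x+(w-1)/2,245+y+(h-1)/2;print('hole px',u,v,w,h,a,ce[i]+245)
V=np.linalg.inv(np.array(p['view']));D=V[:3,:3]@np.array([(u-k[0,2])/k[0,0],-(v-k[1,2])/k[0,0],-1]);O=V[:3,3]
N=r.apply(n);C=e+r.apply(c);X=O+D*((C-O)@N)/(D@N);print('hole world',X,'tool',r.inv().apply(X-e).round(4))
# plate, several side views
s=optics.camera_params('side');ds=[]
for i in range(3): a,b=optics.camera('side');ds.append(b)
cv2.imwrite('pics/side2.png',a);Ws=cloud(s,np.median(ds,0))
P=Ws[140:180,174:210].reshape(-1,3);P=P[(P[:,2]>.052)&(P[:,2]<.108)&(abs(P[:,1]-.19)<.006)]
c=P.mean(0)
for _ in range(5):
    n=np.linalg.svd(P-c,full_matrices=False)[2][2];P=P[abs((P-c)@n)<.002];c=P.mean(0)
print('plate',c,n*np.sign(n[1]),len(P),P.min(0),P.max(0))
k=K(s);V=np.linalg.inv(np.array(s['view']));O=V[:3,3]
g=cv2.cvtColor(a,cv2.COLOR_BGR2GRAY)[157:167,188:199];print(g)
for u,v in((193.3,161.5),):
    D=V[:3,:3]@np.array([(u-k[0,2])/k[0,0],-(v-k[1,2])/k[0,0],-1]);print('mark',O+D*((c-O)@n)/(D@n))
```

```text
back plane tool [ 0.0145  0.0008 -0.0221] [1.0e+00 9.0e-04 3.4e-03] 2953 world n [-0.0017  1.     -0.0013]
top [ 0.0008  0.0009 -0.0425] [-0.0032 -0.0016  1.    ] [-0.01538926  0.01732013]
hole px 278.0 264.0 15 7 71 [279.32394366 263.64788732]
hole world [0.47075353 0.08176541 0.16788171] tool [ 0.0145  0.0014 -0.0207]
plate [0.45504654 0.19027677 0.07880868] [ 0.01718017  0.99980221 -0.01001961] 136 [0.43947614 0.18838311 0.05252582] [0.47939004 0.19217802 0.10786005]
[[ 38  40  38  68  74  68  54  47  50  39  31]
 [ 31  31  37  36  46  54  46  55  47  46  34]
 [ 36  38  39  30  35  47  51  54  47  43  35]
 [ 41  35  36  34  37  42  44  45  45  42  42]
 [ 62  38  33  37  33  32  34  34  38  36  37]
 [ 89  48  34  35  26  34  28  38  39  31  34]
 [ 97  82  52  35  38  34  39  35  35  31  40]
 [100 103  80  48  34  41  41  55  38  37  35]
 [102 101  98  80  62  60  78  82  59  40  31]
 [102 100 102  94  89  92 100  97  65  34  40]]
mark [0.47518895 0.18993125 0.07886857]
```

```bash
python3 -m jog '[[0,0.0025,-0.06,-0.002,-0.002,0.0026,0.2],[0,0.005,-0.12,-0.002,-0.002,0.0026,0.2],[0,0.005,-0.14,-0.002,-0.002,0.0026,0.2],[0,0.005,-0.14,-0.002,-0.002,0.0026,0.2],[0,0.005,-0.14,-0.002,-0.002,0.0026,0.2]]'
python3 - <<'E'
from h import *
delta([.4736,.10,.17],np.radians(90))
p=optics.camera_params('wrist');D=[]
for i in range(3): im,d=optics.camera('wrist');D.append(d)
cv2.imwrite('pics/w4.png',cv2.resize(im[:200,150:430],None,fx=2.8,fy=2.8,interpolation=cv2.INTER_CUBIC));cv2.imwrite('pics/w4f.png',im)
d=np.median(D,0);np.save('w4.npy',d);np.save('w4v.npy',np.array(p['view']));W=cloud(p,d)
m=(abs(W[...,2]-.112)<.004)&(abs(W[...,1]-.195)<.015)&(abs(W[...,0]-.474)<.05);q=W[m];print('platetop',m.sum(),q.mean(0),cv2.minAreaRect((q[:,:2]*1000).astype(np.float32)))
P=W[(W[...,2]>.052)&(W[...,2]<.106)&(abs(W[...,1]-.19)<.006)&(abs(W[...,0]-.474)<.045)];c=P.mean(0)
for _ in range(5):
    n=np.linalg.svd(P-c,full_matrices=False)[2][2];P=P[abs((P-c)@n)<.002];c=P.mean(0)
print('plate',c,n*np.sign(n[1]),len(P),P.min(0),P.max(0))
E
```

```text
time_s: 6.08
eef_pos: [0.4749, 0.0643, 0.2859]
eef_rot: [-0.001, 0.709, 0.706, -0.001]
wrist_force: [0.6, -0.7, -1.7]
opening: 0.416
grasp_force: 60.2
t 6.075 pos [0.4749 0.0643 0.2859] shift [ 0.0357 -0.0012  0.1159] rv [-0.0019  0.0003 -0.0041] F [ 0.58 -0.66 -1.68] op 0.41583365178692777
platetop 1275 [0.47588322 0.19595737 0.11186829] ((475.39947509765625, 196.2923583984375), (10.454791069030762, 70.13361358642578), 89.74825286865234)
plate [0.47526754 0.19137535 0.08107534] [ 3.89442376e-03  9.99992241e-01 -5.92587855e-04] 882 [0.44094036 0.19056148 0.05210993] [0.51009838 0.19193697 0.10594937]
```

View pics/w4.png

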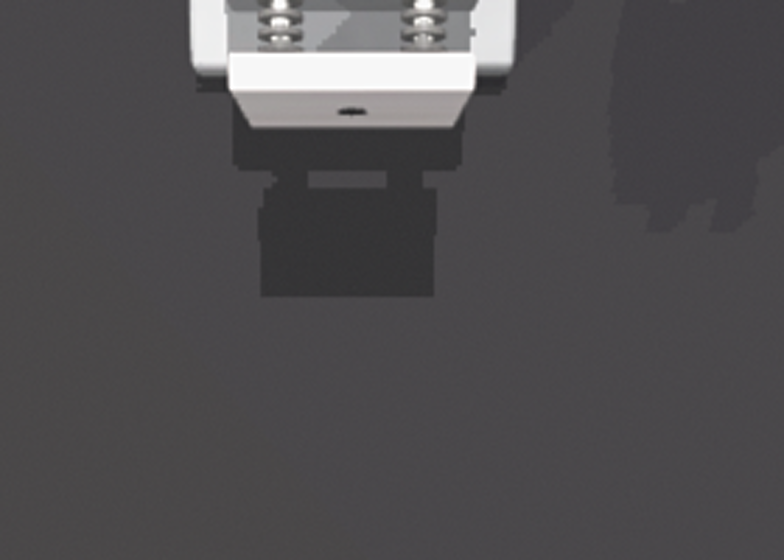

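The plate's top edge and its hole (352,111 in the crop) are clear: plate centre x≈0.4754, face y≈0.1913, yaw ≈ -0.2°.

```bash
python3 -c "
from h import *
delta([.4745,.145,.0575],np.pi/2-.003)"
```

```text
t 6.225 pos [0.4747 0.0648 0.2858] shift [8.020e-02 2.000e-04 2.283e-01] rv [-0.0025  0.0001 -0.0002] F [ 0.15  0.67 -1.31] op 0.4152553307367445
```

```bash
python3 -m jog '[[0,0,0.055,-0.002,0,0,0.2],[0,0,0.11,-0.002,0,0,0.2],[0.02,0,0.165,-0.002,0,0,0.2],[0.05,0,0.21,-0.002,0,0,0.2],[0.07,0,0.2283,-0.002,0,0,0.2],[0.08,0,0.2283,-0.002,0,0,0.2],[0.08,0,0.2283,-0.002,0,0,0.2],[0.08,0,0.2283,-0.002,0,0,0.2]]'
python3 - <<'E'
from h import *
delta([.4745,.1668,.0575],np.pi/2-.003)
p=optics.camera_params('wrist');im,d=optics.camera('wrist');cv2.imwrite('pics/w5.png',im)
p2=optics.camera_params('side');a,ds=optics.camera('side')
W=cloud(p,d);o=get_obs();e=np.array(o['eef_pos']);r=rot(o)
L=r.inv().apply((W-e).reshape(-1,3)).reshape(W.shape)
t=W[(abs(L[...,2]+.0425)<.004)&(abs(L[...,0])<.0145)&(abs(L[...,1])<.03)];print('top',len(t),t.mean(0),np.percentile(t[:,:2],[1,99],axis=0))
q=W[(abs(W[...,2]-.112)<.004)&(abs(W[...,1]-.195)<.015)&(abs(W[...,0]-.474)<.05)];print('platetop',len(q),cv2.minAreaRect((q[:,:2]*1000).astype(np.float32)) if len(q) else 0)
E
```

```text
time_s: 7.22
eef_pos: [0.4768, 0.1445, 0.0604]
eef_rot: [0.002, 0.708, 0.706, 0.002]
wrist_force: [0.6, -0.4, -1.0]
opening: 0.416
grasp_force: 60.2
t 7.225 pos [0.4768 0.1445 0.0604] shift [ 0.0223 -0.0024  0.0029] rv [0.0048 0.0005 0.0002] F [ 0.56 -0.41 -0.96] op 0.41647884363539034
top 10142 [0.47707014 0.1464156  0.10268494] [[0.45137466 0.13059528]
 [0.50146229 0.15882865]]
platetop 10683 ((474.7881164550781, 196.74412536621094), (10.507646560668945, 69.81849670410156), 89.4925308227539)
```

View pics/w5.png

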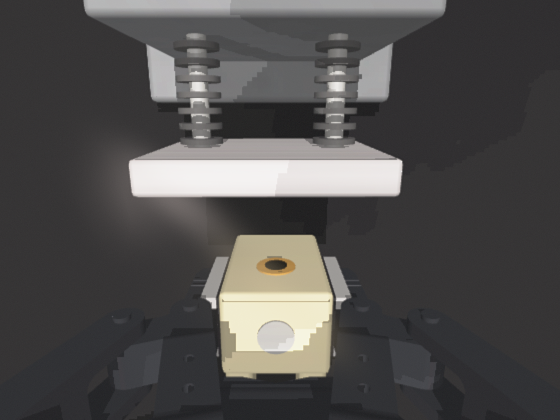

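The holder is 25 mm short of the plate. Plate spans u 131–401 (centre 266) and block centre u≈276, i.e. ~2.6 mm off in x, matching the pose readout. I trim it and move closer.

```bash
python3 -m jog '[[0.005,-0.0026,0.003,0.0045,0,0,0.2],[0.012,-0.0026,0.003,0.0045,0,0,0.2],[0.022,-0.0026,0.003,0.0045,0,0,0.2],[0.022,-0.0026,0.003,0.0045,0,0,0.2],[0.022,-0.0026,0.003,0.0045,0,0,0.2],[0.022,-0.0026,0.003,0.0045,0,0,0.2]]'
python3 - <<'E'
from h import *
delta([.4745,.1768,.0575],np.pi/2-.003)
p=optics.camera_params('wrist');im,d=optics.camera('wrist');cv2.imwrite('pics/w6.png',im)
delta([.4745,.1768,.0575],np.pi/2-.003)
W=cloud(p,d);o=get_obs();e=np.array(o['eef_pos']);r=rot(o)
L=r.inv().apply((W-e).reshape(-1,3)).reshape(W.shape)
m=(abs(L[...,2]+.0425)<.003)&(abs(L[...,0])<.016)&(abs(L[...,1])<.0195);print('top tool',np.percentile(L[m],[1,50,99],axis=0).round(4))
m=(abs(W[...,2]-.112)<.004)&(abs(W[...,1]-.195)<.015)&(abs(W[...,0]-.474)<.05);q=L[m];print('platetop tool',q.mean(0),cv2.minAreaRect((q[:,:2]*1000).astype(np.float32)))
E
```

```text
time_s: 8.07
eef_pos: [0.4732, 0.1669, 0.0561]
eef_rot: [-0.001, 0.708, 0.706, -0.001]
wrist_force: [-0.1, -0.2, -1.2]
opening: 0.417
grasp_force: 60.2
t 8.075 pos [0.4732 0.1669 0.0561] shift [ 0.0099  0.0013 -0.0014] rv [-0.002   0.0005  0.0004] F [-0.06 -0.22 -1.18] op 0.4170474555443437
t 8.125 pos [0.4732 0.1669 0.0561] shift [ 0.0099  0.0012 -0.0014] rv [-0.002   0.0005  0.0002] F [-0.32 -0.23 -1.38] op 0.41127941402376544
top tool [[-0.0143 -0.0187 -0.044 ]
 [ 0.0017  0.0003 -0.0424]
 [ 0.0146  0.0179 -0.0399]]
platetop tool [ 0.03045649  0.00116792 -0.05544649] ((24.29383087158203, 0.3353729248046875), (92.06771850585938, 22.367326736450195), 89.86321258544922)
```

```bash
python3 -m jog '[[0.002,0.0011,-0.0014,-0.002,0,0,0.2],[0.004,0.0011,-0.0014,-0.002,0,0,0.2],[0.006,0.0011,-0.0014,-0.002,0,0,0.2],[0.007,0.0011,-0.0014,-0.002,0,0,0.2],[0.007,0.0011,-0.0014,-0.002,0,0,0.2]]'
python3 - <<'E'
from h import *
delta([.4745,.1768,.0575],np.pi/2-.003)
p=optics.camera_params('wrist');im,d=optics.camera('wrist');cv2.imwrite('pics/w7.png',im)
W=cloud(p,d)
hi=W[...,2]>.095
b=hi&(W[...,2]<.106)&(abs(W[...,1]-.173)<.018)&(abs(W[...,0]-.474)<.022);q=W[b];print('block',len(q),cv2.minAreaRect((q[:,:2]*1000).astype(np.float32)),np.median(q[:,2]),np.percentile(q[:,0],[1,99]))
m=(abs(W[...,2]-.112)<.004)&(W[...,1]>.186)&(W[...,1]<.206)&(abs(W[...,0]-.474)<.05);q=W[m];print('plate',len(q),cv2.minAreaRect((q[:,:2]*1000).astype(np.float32)),np.median(q[:,2]))
E
```

```text
time_s: 8.75
eef_pos: [0.4743, 0.1741, 0.0576]
eef_rot: [0.0, 0.708, 0.706, -0.0]
wrist_force: [-0.4, 0.3, 0.0]
opening: 0.414
grasp_force: 60.2
t 8.75 pos [0.4743 0.1741 0.0576] shift [0.0027 0.0002 0.0001] rv [0.     0.0005 0.0006] F [-0.41  0.32  0.01] op 0.41426552174498105
block 8367 ((473.5419006347656, 172.49981689453125), (29.327789306640625, 44.02158737182617), 88.15924835205078) 0.0999927851596477 [0.45469432 0.49450056]
plate 11465 ((474.0015869140625, 194.2867431640625), (99.92864990234375, 16.571998596191406), 0.0006494877161458135) 0.1117646258543541
```

View pics/w7.png

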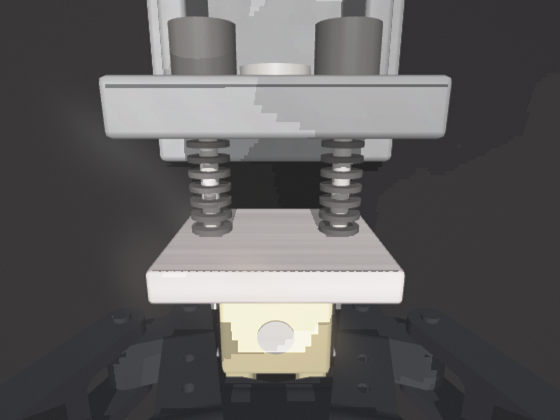

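The block is centred (276) under the plate's near edge (149–402, centre 275.5) and parallel to it, about 3 mm short of contact. I press slowly.

```bash
python3 -m jog '[[0.001,0.0001,0,0,0,0,0.2],[0.002,0.0001,0,0,0,0,0.2],[0.003,0.0001,0,0,0,0,0.2],[0.004,0.0001,0,0,0,0,0.2],[0.005,0.0001,0,0,0,0,0.2],[0.006,0.0001,0,0,0,0,0.2],[0.007,0.0001,0,0,0,0,0.2],[0.007,0.0001,0,0,0,0,0.2],[0.007,0.0001,0,0,0,0,0.2]]'; python3 -c "
from h import *
delta([.4745,.1868,.0575],np.pi/2-.003)
o=get_obs();print(o['torque'])"
```

```text
time_s: 9.93
eef_pos: [0.4745, 0.1809, 0.0576]
eef_rot: [0.0, 0.708, 0.706, -0.0]
wrist_force: [-0.4, -2.8, -1.2]
opening: 0.415
grasp_force: 60.3
t 9.925 pos [0.4745 0.1809 0.0576] shift [ 0.0059 -0.      0.0001] rv [0.     0.0006 0.0004] F [-0.41 -2.78 -1.22] op 0.41476136820971493
[-0.38032699  0.0159419   0.00513595]
```

```bash
python3 -m jog '[[0.001,0,0,0,0,0,0.2],[0.002,0,0,0,0,0,0.2],[0.003,0,0,0,0,0,0.2],[0.004,0,0,0,0,0,0.2],[0.005,0,0,0,0,0,0.2],[0.006,0,0,0,0,0,0.2],[0.006,0,0,0,0,0,0.2],[0.006,0,0,0,0,0,0.2]]'
python3 - <<'E'
from h import *
delta([.4745,.1868,.0575],np.pi/2-.003)
F=[];
for i in range(10):
    im,d=optics.camera('wrist');F.append(get_obs()['wrist_force'])
print(np.mean(F,0),np.std(F,0),get_obs()['torque']);cv2.imwrite('pics/w8.png',im)
p=optics.camera_params('wrist');W=cloud(p,d)
m=(abs(W[...,2]-.112)<.003)&(W[...,1]>.19)&(W[...,1]<.222)&(abs(W[...,0]-.474)<.03);q=W[m];print('plate y',np.percentile(q[:,1],[1,99]))
E
python3 -c "
from h import *
delta([.4745,.1868,.0575],np.pi/2-.003)"
```

```text
time_s: 10.92
eef_pos: [0.4745, 0.1864, 0.0576]
eef_rot: [0.0, 0.708, 0.706, -0.001]
wrist_force: [-0.7, -7.5, 0.6]
opening: 0.413
grasp_force: 60.3
t 10.925 pos [0.4745 0.1864 0.0576] shift [ 0.0004 -0.      0.0001] rv [-0.0001  0.0015  0.0005] F [-0.72 -7.54  0.63] op 0.4128240003886096
[-0.43237775 -7.15863038  0.25839363] [0.41700272 0.4605198  0.48721989] [-0.913511    0.11786243  0.05699734]
plate y [0.1978262  0.21112895]
t 11.425 pos [0.4745 0.1864 0.0576] shift [ 0.0004 -0.      0.0001] rv [-0.0001  0.0014  0.0005] F [-0.68 -6.87  0.49] op 0.41098027268802145
```

View pics/w8.png

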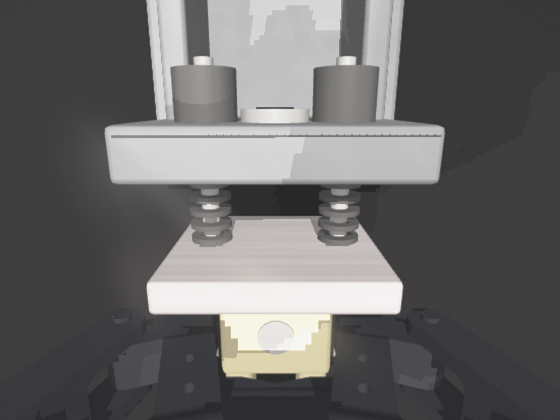

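The plate is pushed in with the block still centred (222–330 against plate edge 149–400). The mean force is 7.2 N, so it needs about 1 mm more.

```bash
python3 -m jog '[[0.0005,0,0,0,-0.001,0,0.2],[0.001,0,0,0,-0.001,0,0.2],[0.001,0,0,0,-0.001,0,0.2],[0.001,0,0,0,-0.001,0,0.2]]'
python3 - <<'E'
from h import *
F=[]
for i in range(24):
    optics.camera('wrist');F.append(get_obs()['wrist_force'])
print(np.mean(F,0),np.std(F,0))
delta([.4745,.1868,.0575],np.pi/2-.003)
E
```

```text
time_s: 11.92
eef_pos: [0.4745, 0.1873, 0.0576]
eef_rot: [0.001, 0.708, 0.706, -0.001]
wrist_force: [-0.5, -7.8, 0.8]
opening: 0.41
grasp_force: 60.4
[-0.5273485 -7.7392754  0.8610362] [0.53691805 0.4414766  0.67684442]
t 13.125 pos [0.4745 0.1873 0.0576] shift [-0.0005 -0.      0.0001] rv [-0.0002  0.0027  0.0005] F [-1.28 -8.2   1.63] op 0.4152959904610182
```

```bash
python3 -c "
from bench import workorder
print(workorder.hand_in())"
```

```text
the job is handed in; nothing more can be done
None
```

I handed the job in at about 13 s, with the gripper still pressing the holder's back upright against the sprung plate at a measured 7.7 N, about 10 mm in. The two holes line up to about 1 mm or better by camera measurement, and the arm touched nothing else.

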